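# Open the paddle-latched tool cabinet

### The arm

A 6-joint arm with a two-finger parallel gripper is mounted at the origin on the work surface. World frame = base frame: x ahead of the robot, y to its left, z up, the work surface at z = 0. Lengths are in mm, angles in rad, forces in N, time in s.
With the tool pointing down it reaches from about 275 to 875 mm from the base axis. Payload 12.5 kg.
Tool frame: the origin (TCP) lies on the centre line of the jaws, within the pads' length; the fingertips stand manip.nose_length ahead of it and the grasp point (between the pads) lies 8 mm behind it (manip.nose_length is the distance from the TCP to the fingertips, in mm); z points along the fingers, y is the direction in which the jaws open and shut (so a half turn about z gives the same grasp; the last joint's range is limited). The gripper opens to 85 mm and grips with 20 to 120 N. Pads are 22 mm wide; open, the fingers measure 114 mm over their backs; the gripper's body (76 mm by 85 mm) begins 54 mm behind the grasp point. The pads swing forward as they close: fully open they stand 13 mm farther back than shut.
Start: joints at [-1.262, 0.351, 1.652, -0, 1.139, -0.085], TCP at [211.053, -507.879, 242.29] pointing down, gripper open.
Joint ranges: [-2.75, 2.75], [-0.79, 2.1], [0.01, 2.65], [-1.57, 4.71], [0.07, 3.14], [-2.87, 2.87]. Speed limits (rad/s): [2.22, 2.22, 2.79, 3.14, 3.14, 3.14].

### API

Orientations are given as a rotation vector (axis times angle).
In Python, from plant import monitor, viewer, job, manip gives the robot as it stands.
- The arm moves only by the tool drive_tool, never from a script. Its argument "moves" is a list of rows, each an object of numbers: "tx", "ty", "tz": the shift along the tool's x, y, z in mm; "ax", "ay", "az": the turn, a rotation vector about the tool's x, y, z in rad; "hand": the closure, from 0 (fully open) to 1 (shut). In form: [{"tx": .., "ty": .., "tz": .., "ax": .., "ay": .., "az": .., "hand": ..}, ...]. A call has 1 to 12 rows; each row shifts and turns the commanded pose from where the row before left it, along the tool's axes as they then stand; what a row does not reach is not made up. A row lasts 1/10 s, in which the tool goes at most 50 mm and 8.59 degrees, less where a joint would pass 70% of its speed; a pose out of reach is approached as far as the arm can. A call with a gripper value outside its range is refused whole. The fingers move at their own pace and stop on an object; "newtons" is the grip in N (left out, the last holds). Time passes only in rows, so rows that do not move let the fingers close. It gives the time, the measured TCP pose, the force and the opening at its end, in the units of the state.
- monitor.get_state(): the state, without advancing time (a new reading comes with each control period).
- viewer.camera(name): name is "side" or "top"; returns the picture (420x560x3 uint8, red, green, blue); there is no depth.
- viewer.camera_params(name): a dict with "fx", "fy", "cx", "cy" (pixels), "origin" and "orientation" of the camera in the world. Camera axes: x right, y up, looking along -z (the intrinsics and any distortion apply to the point x, -y, -z); pixel columns grow to the right and rows downward; lengths in mm; the calibration is good to about 2 mm. A picture is of the moment at which its call begins. camera_params takes no time and is no camera call.
- job.close_job(): hands the job in, once; it reports no verdict.
The state is a dict: "time_s": time; "joint_positions": joint angles; "dq": joint speeds; "joint_efforts": joint torques, N m; "eef_pos": TCP position; "orientation": TCP orientation; "contact_force": force on the tool from outside, world axes, zero at the start; "ft_torque": the same for the moment, N m; "opening": opening from 0.0 (shut) to 1.0 (fully open).
Only numpy, scipy, OpenCV 4.12 (cv2) and the standard library are available. Lean on these libraries where they do the work, as an engineer would, in place of code of your own. Each camera call takes 0.05 s, during which the arm holds its last target.

### The job

Open the small bench cabinet so that the tools inside can be reached: lift the steel paddle handle until you feel it come up against its stop, which draws back the hidden pawl, and with it still raised swing the door out until it stands about square to the cabinet. Work gently: do not strain the paddle against its stop, tug at the door while it is still latched, or fling the door; let the paddle drop back at the end, and leave the things around the cabinet standing where they are.

Things in the scene. Friction and masses are not known exactly. Their poses are not given: they have to be found in the camera images.
- cabinet: Plywood bench cabinet 160 mm deep (x), 220 wide (y), 220 high, fixed. Origin: centre of its underside. x points from the door into the cabinet, y along the front towards the hinge, z up. It stands with its door to the robot's right (yaw 1.75 to 2.35). Open front at x = -80 mm, closed by a grey steel door 13 mm thick, 218 wide, 214 high (top at 217), outer face at x = -94 mm.
- door (a joint): Door angle, rad: 0 closed, grows as the door swings out, 2.0 at most; 1.57 is square to the cabinet. The hinge is upright, on the door's left edge (seen facing the door), the one nearer the robot; seen from above the door opens clockwise. It is held only by light hinge friction (about 0.12 N m) and stays where it is left. Door 0.6 to 1.3 kg.
- door_hinge (a point): A point on the door's hinge axis: cabinet x = -80 mm, y = +110 mm, at the height of the paddle's pivot (185 mm). Its axes turn with the door: as the cabinet's when closed.
- paddle (a joint): Paddle angle, rad: 0 at rest, grows as its free end is lifted (about the door's +y). Return spring: about 2 N at the roll at rest, 3 N lifted. Lifting draws back a hidden pawl; it clears its strike somewhere between 0.21 and 0.75 rad (unknown, differs each time) and 0.08 rad later the paddle meets a firm, slightly rubbery stop that can only be felt. Back near 0 at the end.
- paddle_pivot (a point): Middle of the paddle's pivot axis (parallel to the door's y): 12 mm off the door's outer face, 26 mm out from the hinge plane, 165 mm from the hinge towards the free edge, 185 mm above the bench. Axes as door_hinge. At rest the paddle slopes 0.30 rad below level, its roll 48 mm out from and 15 mm below the pivot.
- paddle_roll (a point): Centre of the round steel roll at the paddle's free end: diameter 14 mm, 40 mm long along the door's y, flat ends; 50 mm from the pivot, joined to it by a plate 30 mm wide, 5 mm thick. 170 mm above the bench at rest. Pinch it from above over its flat ends (fingers closing along the door's y): it then turns in the fingers with 3 to 10 N of steady drag. Axes turn with the paddle.
- pawl_stop: Rubber stop block inside the door that the pawl's tail meets when the paddle is fully lifted (hidden while the door is shut). 17 N too much at the roll puts 36 N on it; more than that strains it.
- strike: Steel strike plate inside the cabinet's front edge, on the side away from the hinge, 6 x 20 x 70 mm, origin at its centre; the pawl sits behind it, 1.5 mm free (hidden while the door is shut). Pulling at the still-latched door loads it about as hard as the pull; 25 N is too much.
- bee_house: Bystander: half-filled wooden bee house, about 120 x 150 x 195 mm high, loose, behind the cabinet. Origin: centre of its underside.
- glue_bottle: Bystander: white glue bottle, diameter 52 mm, 150 mm high, loose, behind the cabinet. Origin: centre of its underside.
- reed_pot: Bystander: white open pot, diameter 76 mm, 60 mm high, loose, beside the cabinet's latch side. Origin: centre of its underside.

How it is judged:
By the outcome, as a careful person would: the job done as asked, in the order asked, and still so for the second after the job is handed in, with the robot touching nothing.
It also fails if it takes over 67 s, if anything falls off the work surface, if the arm or the gripper's body presses on something with over 40 N, if the wrist force passes 120 N, or if a joint passes its speed limit or range.

## Working session

There is one attempt and no reset: what is moved stays moved. The work goes in short steps, Python scripts to look and compute and a tool call to move; the robot and the scene stay as the last step left them, time stands still between calls to the robot, and variables do not carry over. Pictures are saved under pics/ and viewed, and the job is handed in when it is done.

Besides the shell and the picture viewer there is one more tool, called after ">>>" as name([rows], argument=value, ...), one row to a line, values as JSON. drive_tool: Moves the arm, as the interface text tells. Its arguments: {"type":"object","properties":{"moves":{"type":"array","items":{"type":"object","properties":{"tx":{"type":"number"},"ty":{"type":"number"},"tz":{"type":"number"},"ax":{"type":"number"},"ay":{"type":"number"},"az":{"type":"number"},"hand":{"type":"number"}}}},"newtons":{"type":"number"}},"required":["moves"]}

```bash
ls; mkdir -p pics; python3 - <<'E'
from plant import monitor, viewer, job, manip
import cv2
print(monitor.get_state()); print(manip.nose_length)
for n in("side","top"):
    p=viewer.camera_params(n);print(n,p)
    cv2.imwrite(f"pics/{n}0.png",viewer.camera(n)[:,:,::-1])
E
```

```text
pics
{'time_s': 0.0, 'joint_positions': array([-1.26160009e+00,  3.51247531e-01,  1.65245869e+00, -2.11252315e-06,
        1.13910063e+00, -8.45927820e-02]), 'dq': array([ 0.0017526 ,  0.00131863, -0.00196669, -0.00066649, -0.0007394 ,
       -0.0004898 ]), 'joint_efforts': array([-1.88568647e-04, -5.06101978e+01, -2.91406167e+01, -1.03921207e-04,
        4.52039487e-03, -1.10821662e-05]), 'eef_pos': array([ 210.95423028, -507.57295432,  241.73907787]), 'orientation': array([-3.07971005e+00, -6.14338778e-01,  2.16650668e-04]), 'contact_force': array([-0.20824141,  0.49975869,  0.03325922]), 'ft_torque': array([-0.0018864 ,  0.02053944, -0.02175515]), 'opening': 0.9993020868515429}
11.0
side {'fx': 462.97369721733963, 'fy': 462.97369721733963, 'cx': 288.35951348041954, 'cy': 209.60941970888734, 'origin': array([ 28.37047512, 651.13666528, 700.52685706]), 'orientation': array([ 0.46249019, -1.02982886, -2.11843428])}
top {'fx': 401.68051918147745, 'fy': 401.68051918147745, 'cx': 271.58391300023527, 'cy': 203.87375151282052, 'origin': array([470.40743956, 167.32140557, 811.22816859]), 'orientation': array([ 0.10386139, -0.13309168, -1.58947081])}
```

View pics/side0.png

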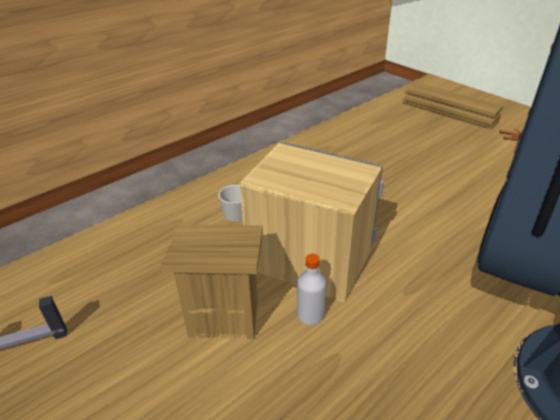

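View pics/top0.png

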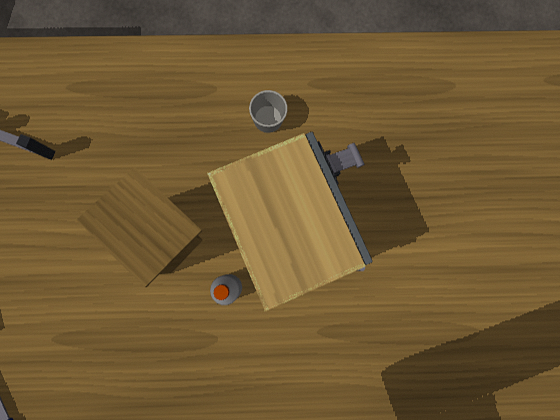

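The top view shows the cabinet with its door to the right (world -y) and the paddle roll near (356,155). The pot is at (268,110), and the bee house and bottle are on the left.

```bash
python3 - <<'E'
import cv2
a=cv2.imread("pics/top0.png")
cv2.imwrite("pics/top0c.png",cv2.resize(a[115:315,200:400],None,fx=3,fy=3,interpolation=cv2.INTER_CUBIC))
a=cv2.imread("pics/side0.png")
cv2.imwrite("pics/side0c.png",cv2.resize(a[130:310,220:420],None,fx=3,fy=3,interpolation=cv2.INTER_CUBIC))
E
```

```text
(no output)
```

View pics/top0c.png

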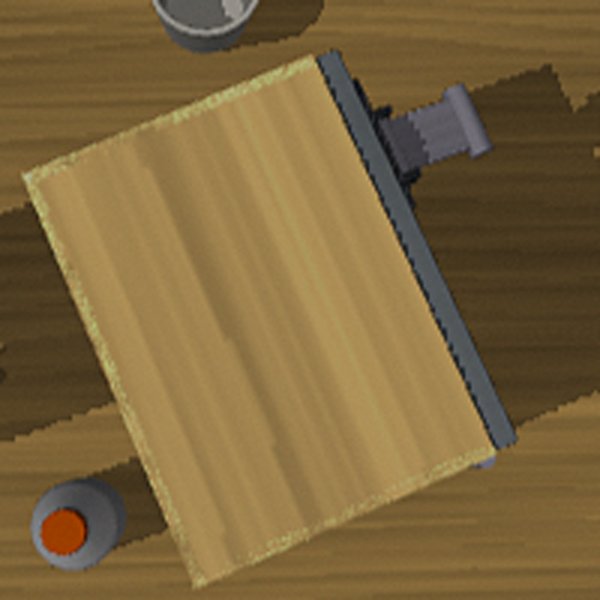

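View pics/side0c.png

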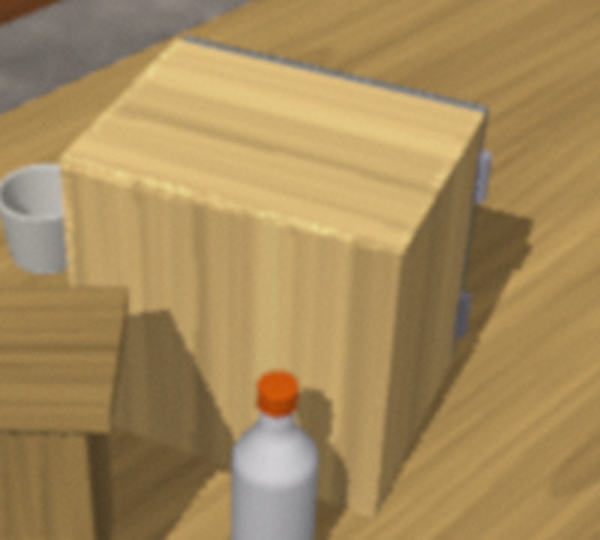

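```bash
cat > h.py <<'E'
import numpy as np, cv2
from scipy.spatial.transform import Rotation as R
from scipy.optimize import least_squares
def proj(p,P):
    Rm=R.from_rotvec(p['orientation']).as_matrix()
    c=(np.atleast_2d(P)-p['origin'])@Rm
    return np.c_[p['cx']+p['fx']*c[:,0]/-c[:,2], p['cy']+p['fy']*-c[:,1]/-c[:,2]]
def unproj(p,uv,z):
    Rm=R.from_rotvec(p['orientation']).as_matrix()
    d=Rm@np.array([(uv[0]-p['cx'])/p['fx'],-(uv[1]-p['cy'])/p['fy'],-1])
    return p['origin']+d*(z-p['origin'][2])/d[2]
E
python3 - <<'E'
from h import *
from plant import viewer
T=viewer.camera_params('top');S=viewer.camera_params('side')
L=np.array([[80,-110,220],[-80,-110,220],[-80,110,220],[80,110,220],[-94,-109,217],[-94,108,217],[-154,-55,177]],float)
# roll: hinge y=110 -> pivot y=-55, x=-80-26-48=-154
uT=np.array([[24,177],[315,57],[495,450],[195,587],[337,52],[516,440],[467,119]])/3+[200,115]
LS=np.array([[80,-110,220],[80,110,220],[80,110,0]],float)
uS=np.array([[63,160],[405,250],[375,515]])/3+[220,130]
def W(q,L): 
    c,s=np.cos(q[2]),np.sin(q[2]); return np.c_[q[0]+c*L[:,0]-s*L[:,1],q[1]+s*L[:,0]+c*L[:,1],L[:,2]]
f=lambda q:np.r_[(proj(T,W(q,L))-uT).ravel(),(proj(S,W(q,LS))-uS).ravel()]
r=least_squares(f,[500,150,2.0],x_scale=[100,100,1],loss='soft_l1')
print(r.x);print(f(r.x).reshape(-1,2).round(1))
print("hinge,pivot,roll",W(r.x,np.array([[-80,110,185],[-106,-55,185],[-154,-55,170.]])))
for n,z,uv in(("pot",60,(268,110)),):print(n,unproj(T,uv,z))
print("roll by top img",unproj(T,uT[-1],177))
E
```

```text
[535.41155704 135.26342107   1.96059183]
[[-0.9  0.3]
 [-1.  -0.3]
 [ 1.1  1.9]
 [ 0.6  1.7]
 [ 0.  -0.9]
 [ 1.5  0. ]
 [ 0.9  0. ]
 [-2.3 -1.1]
 [-1.7  0.5]
 [-0.8  0.1]]
hinge,pivot,roll [[464.06295177  19.46455871 185.        ]
 [626.56575265  58.11478127 185.        ]
 [644.80571747  13.71541547 170.        ]]
pot [770.42433298 154.71599338  60.        ]
roll by top img [644.83759874  15.17798725 177.        ]
```

>>> drive_tool([
  {"az": -0.142,"hand": 0},
  {"az": -0.142},
  {"az": -0.142},
  {"az": -0.142},
  {"az": -0.142},
  {"az": -0.142},
  {"az": -0.142},
  {"az": -0.142},
  {"az": -0.142},
  {"az": -0.142},
  {"az": -0.142},
  {},
], newtons=40)

```text
invalid input at $.moves[0]: expected keys tx, ty, tz, ax, ay, az, hand
```

```bash
cat >> h.py <<'E'
def st(target=None):
    from plant import monitor
    s=monitor.get_state();M=R.from_rotvec(s['orientation']).as_matrix()
    p=s['eef_pos']
    print("t",round(s['time_s'],2),"pos",p.round(1),"xang",round(np.arctan2(M[1,0],M[0,0]),4),"zax",M[:,2].round(3),"open",round(s['opening'],3))
    print("F world",s['contact_force'].round(2),"F tool",(M.T@s['contact_force']).round(2),"T",s['ft_torque'].round(2))
    if target is not None: print("shift tool",(M.T@(np.array(target)-p)).round(1))
    return s,M
E
python3 -c "
from h import *
st([644.8,14.5,236])"
```

```text
t 0.1 pos [ 211.  -507.6  241.8] xang 0.3938 zax [-0.     0.001 -1.   ] open 1.001
F world [ 0.69  0.   -0.34] F tool [0.64 0.26 0.34] T [ 0.01  0.04 -0.03]
shift tool [ 601.  -315.7    6.2]
```

>>> drive_tool([
  {"tx": 0,"ty": 0,"tz": 0,"ax": 0,"ay": 0,"az": -0.142,"hand": 0},
  {"tx": 0,"ty": 0,"tz": 0,"ax": 0,"ay": 0,"az": -0.142,"hand": 0},
  {"tx": 0,"ty": 0,"tz": 0,"ax": 0,"ay": 0,"az": -0.142,"hand": 0},
  {"tx": 0,"ty": 0,"tz": 0,"ax": 0,"ay": 0,"az": -0.142,"hand": 0},
  {"tx": 0,"ty": 0,"tz": 0,"ax": 0,"ay": 0,"az": -0.142,"hand": 0},
  {"tx": 0,"ty": 0,"tz": 0,"ax": 0,"ay": 0,"az": -0.142,"hand": 0},
  {"tx": 0,"ty": 0,"tz": 0,"ax": 0,"ay": 0,"az": -0.142,"hand": 0},
  {"tx": 0,"ty": 0,"tz": 0,"ax": 0,"ay": 0,"az": -0.142,"hand": 0},
  {"tx": 0,"ty": 0,"tz": 0,"ax": 0,"ay": 0,"az": -0.142,"hand": 0},
  {"tx": 0,"ty": 0,"tz": 0,"ax": 0,"ay": 0,"az": -0.142,"hand": 0},
  {"tx": 0,"ty": 0,"tz": 0,"ax": 0,"ay": 0,"az": -0.142,"hand": 0},
  {"tx": 0,"ty": 0,"tz": 0,"ax": 0,"ay": 0,"az": 0,"hand": 0},
], newtons=40)

```text
time_s: 1.3
eef_pos: [211.0, -507.7, 242.0]
orientation: [-1.752, -2.607, -0.001]
contact_force: [0.1, 0.1, -0.0]
opening: 0.998
```

```bash
python3 -c "
from h import *
st([644.8,14.5,236])"
```

```text
t 1.3 pos [ 211.  -507.7  242. ] xang 1.9579 zax [-0.     0.001 -1.   ] open 0.998
F world [ 0.13  0.14 -0.03] F tool [0.08 0.18 0.04] T [ 0.01 -0.04 -0.  ]
shift tool [319.8 598.9   6.2]
```

>>> drive_tool([
  {"tx": 15,"ty": 30,"tz": 0,"ax": 0,"ay": 0,"az": 0,"hand": 0},
  {"tx": 20,"ty": 40,"tz": 0,"ax": 0,"ay": 0,"az": 0,"hand": 0},
  {"tx": 20,"ty": 40,"tz": 0,"ax": 0,"ay": 0,"az": 0,"hand": 0},
  {"tx": 20,"ty": 40,"tz": 0,"ax": 0,"ay": 0,"az": 0,"hand": 0},
  {"tx": 20,"ty": 40,"tz": 0,"ax": 0,"ay": 0,"az": 0,"hand": 0},
  {"tx": 20,"ty": 40,"tz": 0,"ax": 0,"ay": 0,"az": 0,"hand": 0},
  {"tx": 20,"ty": 40,"tz": 0,"ax": 0,"ay": 0,"az": 0,"hand": 0},
  {"tx": 20,"ty": 40,"tz": 0,"ax": 0,"ay": 0,"az": 0,"hand": 0},
  {"tx": 20,"ty": 40,"tz": 0,"ax": 0,"ay": 0,"az": 0,"hand": 0},
  {"tx": 20,"ty": 40,"tz": 0,"ax": 0,"ay": 0,"az": 0,"hand": 0},
  {"tx": 20,"ty": 40,"tz": 0,"ax": 0,"ay": 0,"az": 0,"hand": 0},
  {"tx": 15,"ty": 30,"tz": 0,"ax": 0,"ay": 0,"az": 0,"hand": 0},
])

```text
time_s: 2.5
eef_pos: [552.2, -119.8, 242.1]
orientation: [-1.76, -2.602, -0.0]
contact_force: [-1.2, -1.0, 0.4]
opening: 0.998
```

```bash
python3 -c "
from h import *
st([644.8,14.5,236])"
```

```text
t 2.5 pos [ 552.2 -119.8  242.1] xang 1.952 zax [-0.  0. -1.] open 0.998
F world [-1.21 -0.99  0.36] F tool [-0.47 -1.49 -0.36] T [-0.01 -0.01  0.02]
shift tool [ 90.2 135.9   6.2]
```

>>> drive_tool([
  {"tx": 22,"ty": 34,"tz": 0,"ax": 0,"ay": 0,"az": 0,"hand": 0},
  {"tx": 22,"ty": 34,"tz": 0,"ax": 0,"ay": 0,"az": 0,"hand": 0},
  {"tx": 22,"ty": 34,"tz": 0,"ax": 0,"ay": 0,"az": 0,"hand": 0},
  {"tx": 16,"ty": 24,"tz": 0,"ax": 0,"ay": 0,"az": 0,"hand": 0},
  {"tx": 8,"ty": 10,"tz": 0,"ax": 0,"ay": 0,"az": 0,"hand": 0},
  {"tx": 0,"ty": 0,"tz": 0,"ax": 0,"ay": 0,"az": 0,"hand": 0},
  {"tx": 0,"ty": 0,"tz": 0,"ax": 0,"ay": 0,"az": 0,"hand": 0},
])

```text
time_s: 3.2
eef_pos: [642.7, 11.7, 242.1]
orientation: [-1.757, -2.604, 0.001]
contact_force: [-0.5, 0.1, 0.7]
opening: 1.001
```

```bash
python3 -c "
from h import *
st([644.8,14.5,236])
from plant import viewer
a=viewer.camera('top')[:,:,::-1];cv2.imwrite('pics/top1.png',a)
b=viewer.camera('side')[:,:,::-1];cv2.imwrite('pics/side1.png',b)
cv2.imwrite('pics/c1.png',np.hstack([cv2.resize(a[80:280,230:430],(400,400)),cv2.resize(b[50:250,270:470],(400,400))]))"
```

```text
t 3.2 pos [642.7  11.7 242.1] xang 1.9541 zax [-0.001 -0.    -1.   ] open 1.001
F world [-0.52  0.1   0.7 ] F tool [ 0.29 -0.44 -0.7 ] T [0.01 0.03 0.03]
shift tool [1.8 3.  6.1]
```

View pics/c1.png

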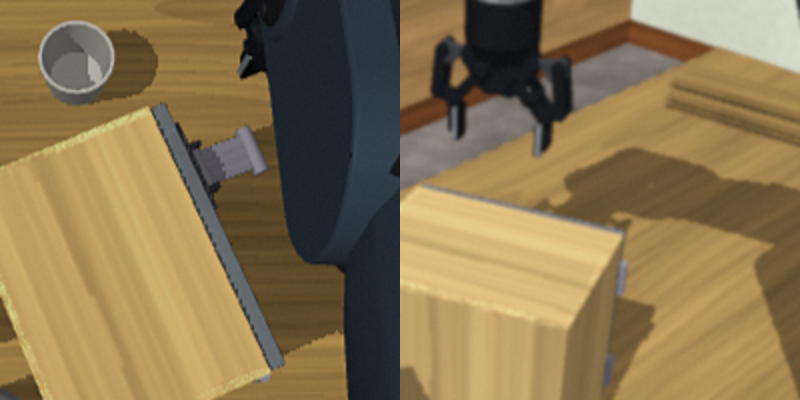

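```bash
python3 -c "
from h import *
from plant import viewer
s,M=st()
for n in('top','side'):
  p=viewer.camera_params(n)
  for y in (-42.5,0,42.5):
    for z in (-13+11,11): print(n,y,z,proj(p,s['eef_pos']+M@np.array([0,y,z])).round(1))
"
```

```text
t 3.3 pos [642.7  11.3 242.4] xang 1.9537 zax [-0. -0. -1.] open 1.001
F world [ 0.73 -0.68  0.07] F tool [-0.9   0.43 -0.07] T [-0.05 -0.04  0.03]
top -42.5 -2 [[381.2 169.6]]
top -42.5 11 [[378.7 171.6]]
top 0 -2 [[368.7 143.6]]
top 0 11 [[366.5 146.1]]
top 42.5 -2 [[356.4 118. ]]
top 42.5 11 [[354.5 121.1]]
side -42.5 -2 [[336.7 125.7]]
side -42.5 11 [[336.3 131.3]]
side 0 -2 [[317.8 121.7]]
side 0 11 [[317.6 127.2]]
side 42.5 -2 [[299.5 117.8]]
side 42.5 11 [[299.5 123.2]]
```

>>> drive_tool([
  {"tx": 2,"ty": 3,"tz": 10,"ax": 0,"ay": 0,"az": -0.006,"hand": 0},
  {"tx": 0,"ty": 0,"tz": 10,"ax": 0,"ay": 0,"az": 0,"hand": 0},
  {"tx": 0,"ty": 0,"tz": 10,"ax": 0,"ay": 0,"az": 0,"hand": 0},
  {"tx": 0,"ty": 0,"tz": 10,"ax": 0,"ay": 0,"az": 0,"hand": 0},
  {"tx": 0,"ty": 0,"tz": 10,"ax": 0,"ay": 0,"az": 0,"hand": 0},
  {"tx": 0,"ty": 0,"tz": 0,"ax": 0,"ay": 0,"az": 0,"hand": 0},
  {"tx": 0,"ty": 0,"tz": 0,"ax": 0,"ay": 0,"az": 0,"hand": 0},
])

```text
time_s: 4.0
eef_pos: [645.3, 15.5, 192.2]
orientation: [-1.748, -2.61, 0.0]
contact_force: [0.4, -0.4, 0.1]
opening: 0.995
```

```bash
python3 -c "
from h import *
st([644.8,14.5,158])
from plant import viewer
a=viewer.camera('top')[:,:,::-1];cv2.imwrite('pics/top2.png',a)
b=viewer.camera('side')[:,:,::-1];cv2.imwrite('pics/side2.png',b)
cv2.imwrite('pics/c2.png',np.hstack([cv2.resize(a[80:280,250:450],(400,400)),cv2.resize(b[50:250,270:470],(400,400))]))"
```

```text
t 4.0 pos [645.3  15.5 192.2] xang 1.9618 zax [-0.  0. -1.] open 0.995
F world [ 0.4  -0.44  0.15] F tool [-0.56  0.2  -0.15] T [-0.    0.02  0.02]
shift tool [-0.7 -0.8 34.2]
```

View pics/c2.png

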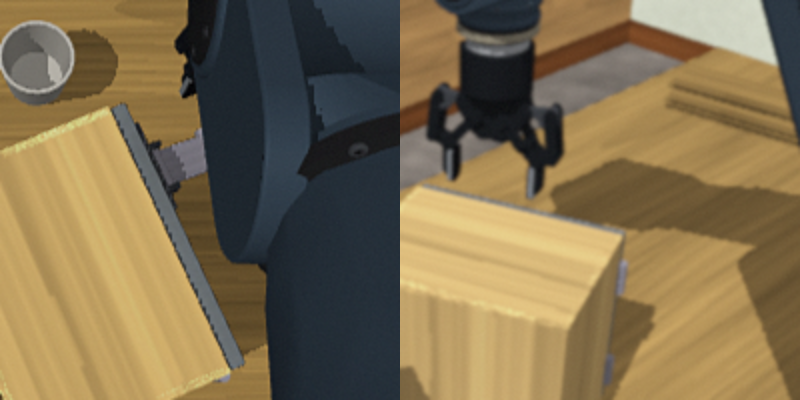

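The fingers hang over the roll; in the side view the tips are near (296,142) and (337,149). I'll descend to the grasp height.

>>> drive_tool([
  {"tx": -0.7,"ty": -0.8,"tz": 8,"ax": 0,"ay": 0,"az": 0,"hand": 0},
  {"tx": 0,"ty": 0,"tz": 8,"ax": 0,"ay": 0,"az": 0,"hand": 0},
  {"tx": 0,"ty": 0,"tz": 8,"ax": 0,"ay": 0,"az": 0,"hand": 0},
  {"tx": 0,"ty": 0,"tz": 8,"ax": 0,"ay": 0,"az": 0,"hand": 0},
  {"tx": 0,"ty": 0,"tz": 2,"ax": 0,"ay": 0,"az": 0,"hand": 0},
  {"tx": 0,"ty": 0,"tz": 0,"ax": 0,"ay": 0,"az": 0,"hand": 0},
  {"tx": 0,"ty": 0,"tz": 0,"ax": 0,"ay": 0,"az": 0,"hand": 0},
])

```text
time_s: 4.8
eef_pos: [645.0, 14.6, 158.5]
orientation: [1.747, 2.61, 0.0]
contact_force: [-0.5, -0.8, -0.1]
opening: 1.0
```

>>> drive_tool([
  {"tx": 0,"ty": 0,"tz": 0,"ax": 0,"ay": 0,"az": 0,"hand": 0.35},
  {"tx": 0,"ty": 0,"tz": 0,"ax": 0,"ay": 0,"az": 0,"hand": 0.35},
  {"tx": 0,"ty": 0,"tz": 0,"ax": 0,"ay": 0,"az": 0,"hand": 0.45},
  {"tx": 0,"ty": 0,"tz": 0,"ax": 0,"ay": 0,"az": 0,"hand": 0.45},
], newtons=25)

```text
time_s: 5.2
eef_pos: [644.8, 14.6, 158.4]
orientation: [1.748, 2.611, 0.0]
contact_force: [-0.4, -0.1, -0.0]
opening: 0.548
```

```bash
python3 -c "
from h import *
st()"
```

```text
t 5.2 pos [644.8  14.6 158.4] xang 1.9618 zax [ 0.  0. -1.] open 0.548
F world [-0.36 -0.07 -0.03] F tool [ 0.07 -0.36  0.03] T [ 0.01 -0.1   0.03]
```

>>> drive_tool([
  {"tx": 0,"ty": 0,"tz": 0,"ax": 0,"ay": 0,"az": 0,"hand": 0.49},
  {"tx": 0,"ty": 0,"tz": 0,"ax": 0,"ay": 0,"az": 0,"hand": 0.51},
  {"tx": 0,"ty": 0,"tz": 0,"ax": 0,"ay": 0,"az": 0,"hand": 0.53},
  {"tx": 0,"ty": 0,"tz": 0,"ax": 0,"ay": 0,"az": 0,"hand": 0.53},
])

```text
time_s: 5.6
eef_pos: [644.8, 14.6, 158.3]
orientation: [-1.748, -2.611, -0.0]
contact_force: [-0.9, 0.8, 0.3]
opening: 0.467
```

```bash
python3 -c "
from h import *
st()"
```

```text
t 5.6 pos [644.8  14.6 158.3] xang 1.9618 zax [ 0.  0. -1.] open 0.467
F world [-0.91  0.78  0.27] F tool [ 1.07 -0.55 -0.27] T [ 0.01  0.02 -0.03]
```

>>> drive_tool([
  {"tx": 0,"ty": 0,"tz": 0,"ax": 0,"ay": 0,"az": 0,"hand": 0.6},
  {"tx": 0,"ty": 0,"tz": 0,"ax": 0,"ay": 0,"az": 0,"hand": 0.6},
  {"tx": 0,"ty": 0,"tz": 0,"ax": 0,"ay": 0,"az": 0,"hand": 0.6},
])

```text
time_s: 5.9
eef_pos: [644.8, 14.5, 158.4]
orientation: [-1.748, -2.611, 0.0]
contact_force: [-1.9, -0.2, 1.7]
opening: 0.46
```

```bash
python3 -c "
from h import *
st()
from plant import viewer
a=viewer.camera('top')[:,:,::-1];cv2.imwrite('pics/top3.png',a)
b=viewer.camera('side')[:,:,::-1];cv2.imwrite('pics/side3.png',b)
cv2.imwrite('pics/c3.png',np.hstack([cv2.resize(a[80:280,250:450],(400,400)),cv2.resize(b[50:250,270:470],(400,400))]))"
```

```text
t 5.9 pos [644.8  14.5 158.4] xang 1.9618 zax [-0. -0. -1.] open 0.46
F world [-1.92 -0.25  1.73] F tool [ 0.5  -1.87 -1.73] T [-0.01  0.2   0.07]
```

View pics/c3.png

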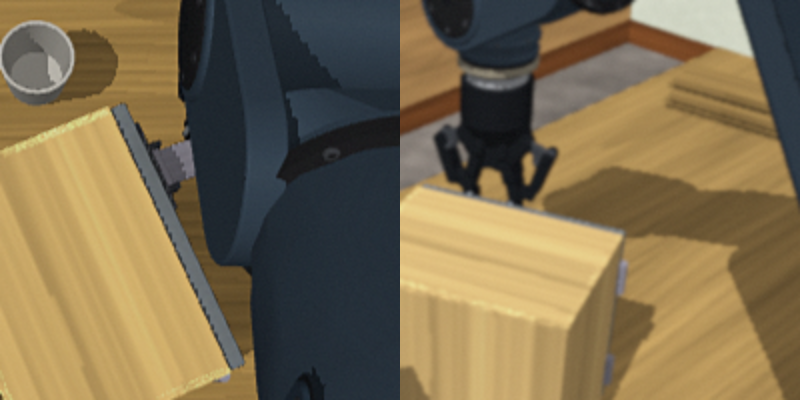

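>>> drive_tool([
  {"tx": 0,"ty": 0,"tz": 0,"ax": 0,"ay": 0,"az": 0,"hand": 1},
  {"tx": 0,"ty": 0,"tz": 0,"ax": 0,"ay": 0,"az": 0,"hand": 1},
  {"tx": 0,"ty": 0,"tz": 0,"ax": 0,"ay": 0,"az": 0,"hand": 1},
], newtons=45)

```text
time_s: 6.3
eef_pos: [644.8, 14.6, 158.4]
orientation: [1.748, 2.611, -0.0]
contact_force: [-2.0, 0.9, 3.7]
opening: 0.459
```

```bash
python3 -c "
from h import *
st()
import numpy as np
for th in np.arange(0,.9,.04): print(round(th,2), 'dz %.1f dout %.1f'%(14.8-50*np.sin(.3-th),50*np.cos(.3-th)-47.8))"
```

```text
t 6.3 pos [644.8  14.6 158.4] xang 1.9619 zax [-0. -0. -1.] open 0.459
F world [-2.02  0.91  3.68] F tool [ 1.62 -1.52 -3.68] T [-0.01  0.36 -0.01]
0.0 dz 0.0 dout -0.0
0.04 dz 1.9 dout 0.5
0.08 dz 3.9 dout 1.0
0.12 dz 5.8 dout 1.4
0.16 dz 7.8 dout 1.7
0.2 dz 9.8 dout 2.0
0.24 dz 11.8 dout 2.1
0.28 dz 13.8 dout 2.2
0.32 dz 15.8 dout 2.2
0.36 dz 17.8 dout 2.1
0.4 dz 19.8 dout 2.0
0.44 dz 21.8 dout 1.7
0.48 dz 23.8 dout 1.4
0.52 dz 25.7 dout 1.0
0.56 dz 27.7 dout 0.5
0.6 dz 29.6 dout -0.0
0.64 dz 31.5 dout -0.7
0.68 dz 33.3 dout -1.4
0.72 dz 35.2 dout -2.1
0.76 dz 37.0 dout -3.0
0.8 dz 38.8 dout -3.9
0.84 dz 40.5 dout -4.9
0.88 dz 42.2 dout -6.0
```

>>> drive_tool([
  {"tx": -0.5,"ty": 0,"tz": -1,"ax": 0,"ay": 0,"az": 0,"hand": 1},
  {"tx": 0,"ty": 0,"tz": -1,"ax": 0,"ay": 0,"az": 0,"hand": 1},
  {"tx": -0.5,"ty": 0,"tz": -1,"ax": 0,"ay": 0,"az": 0,"hand": 1},
  {"tx": 0,"ty": 0,"tz": -1,"ax": 0,"ay": 0,"az": 0,"hand": 1},
])

```text
time_s: 6.7
eef_pos: [645.0, 13.5, 161.6]
orientation: [-1.747, -2.61, 0.001]
contact_force: [2.0, -0.2, -9.8]
opening: 0.456
```

```bash
python3 -c "
from h import *
st()"
```

```text
t 6.7 pos [645.   13.5 161.6] xang 1.9617 zax [-0.001 -0.    -1.   ] open 0.456
F world [ 1.99 -0.2  -9.81] F tool [-0.95  1.77  9.81] T [-0.32 -0.54 -0.08]
```

>>> drive_tool([
  {"tx": -0.4,"ty": 0,"tz": -1,"ax": 0,"ay": 0,"az": 0,"hand": 1},
  {"tx": -0.2,"ty": 0,"tz": -1,"ax": 0,"ay": 0,"az": 0,"hand": 1},
  {"tx": -0.2,"ty": 0,"tz": -1,"ax": 0,"ay": 0,"az": 0,"hand": 1},
  {"tx": 0,"ty": 0,"tz": -1,"ax": 0,"ay": 0,"az": 0,"hand": 1},
  {"tx": 0,"ty": 0,"tz": 0,"ax": 0,"ay": 0,"az": 0,"hand": 1},
])

```text
time_s: 7.2
eef_pos: [645.3, 12.8, 166.3]
orientation: [-1.747, -2.61, 0.001]
contact_force: [-0.6, -1.8, -9.1]
opening: 0.455
```

```bash
python3 -c "
from h import *
st()"
```

```text
t 7.2 pos [645.3  12.8 166.3] xang 1.9618 zax [-0. -0. -1.] open 0.455
F world [-0.57 -1.8  -9.15] F tool [-1.45 -1.21  9.15] T [-0.38 -0.13  0.01]
```

>>> drive_tool([
  {"tx": -0.2,"ty": 0,"tz": -1,"ax": 0,"ay": 0,"az": 0,"hand": 1},
  {"tx": -0.1,"ty": 0,"tz": -1,"ax": 0,"ay": 0,"az": 0,"hand": 1},
  {"tx": -0.1,"ty": 0,"tz": -1,"ax": 0,"ay": 0,"az": 0,"hand": 1},
  {"tx": 0,"ty": 0,"tz": -1,"ax": 0,"ay": 0,"az": 0,"hand": 1},
  {"tx": 0,"ty": 0,"tz": -1,"ax": 0,"ay": 0,"az": 0,"hand": 1},
])

```text
time_s: 7.7
eef_pos: [645.5, 12.5, 171.3]
orientation: [-1.747, -2.61, 0.0]
contact_force: [-1.1, -0.2, -9.8]
opening: 0.457
```

>>> drive_tool([
  {"tx": 0,"ty": 0,"tz": -0.6,"ax": 0,"ay": 0,"az": 0,"hand": 1},
  {"tx": 0,"ty": 0,"tz": -0.6,"ax": 0,"ay": 0,"az": 0,"hand": 1},
])

```text
time_s: 7.9
eef_pos: [645.5, 12.5, 172.5]
orientation: [-1.747, -2.611, 0.0]
contact_force: [-2.3, -1.6, -9.5]
opening: 0.453
```

>>> drive_tool([
  {"tx": 0,"ty": 0,"tz": -0.6,"ax": 0,"ay": 0,"az": 0,"hand": 1},
  {"tx": 0,"ty": 0,"tz": -0.6,"ax": 0,"ay": 0,"az": 0,"hand": 1},
])

```text
time_s: 8.1
eef_pos: [645.6, 12.5, 173.7]
orientation: [-1.748, -2.61, 0.0]
contact_force: [-2.7, -0.9, -9.4]
opening: 0.456
```

>>> drive_tool([
  {"tx": 0,"ty": 0,"tz": -0.6,"ax": 0,"ay": 0,"az": 0,"hand": 1},
  {"tx": 0,"ty": 0,"tz": -0.6,"ax": 0,"ay": 0,"az": 0,"hand": 1},
])

```text
time_s: 8.3
eef_pos: [645.5, 12.6, 174.9]
orientation: [-1.747, -2.61, 0.0]
contact_force: [-3.3, 0.3, -8.3]
opening: 0.456
```

>>> drive_tool([
  {"tx": 0,"ty": 0,"tz": -0.6,"ax": 0,"ay": 0,"az": 0,"hand": 1},
  {"tx": 0,"ty": 0,"tz": -0.6,"ax": 0,"ay": 0,"az": 0,"hand": 1},
])

```text
time_s: 8.5
eef_pos: [645.5, 12.6, 176.1]
orientation: [-1.747, -2.61, 0.0]
contact_force: [-2.2, -0.4, -10.0]
opening: 0.458
```

>>> drive_tool([
  {"tx": 0.1,"ty": 0,"tz": -0.6,"ax": 0,"ay": 0,"az": 0,"hand": 1},
  {"tx": 0,"ty": 0,"tz": -0.6,"ax": 0,"ay": 0,"az": 0,"hand": 1},
])

```text
time_s: 8.7
eef_pos: [645.5, 12.7, 177.3]
orientation: [-1.747, -2.61, 0.0]
contact_force: [-3.3, -0.3, -9.1]
opening: 0.455
```

>>> drive_tool([
  {"tx": 0.1,"ty": 0,"tz": -0.6,"ax": 0,"ay": 0,"az": 0,"hand": 1},
  {"tx": 0,"ty": 0,"tz": -0.6,"ax": 0,"ay": 0,"az": 0,"hand": 1},
])

```text
time_s: 8.9
eef_pos: [645.5, 12.7, 178.5]
orientation: [-1.747, -2.611, 0.0]
contact_force: [-2.0, -1.0, -9.9]
opening: 0.458
```

>>> drive_tool([
  {"tx": 0.1,"ty": 0,"tz": -0.6,"ax": 0,"ay": 0,"az": 0,"hand": 1},
  {"tx": 0.1,"ty": 0,"tz": -0.6,"ax": 0,"ay": 0,"az": 0,"hand": 1},
])

```text
time_s: 9.1
eef_pos: [645.5, 12.9, 179.7]
orientation: [-1.748, -2.611, 0.0]
contact_force: [-3.0, -0.4, -9.1]
opening: 0.458
```

>>> drive_tool([
  {"tx": 0.1,"ty": 0,"tz": -0.6,"ax": 0,"ay": 0,"az": 0,"hand": 1},
  {"tx": 0.1,"ty": 0,"tz": -0.6,"ax": 0,"ay": 0,"az": 0,"hand": 1},
])

```text
time_s: 9.3
eef_pos: [645.4, 13.1, 180.9]
orientation: [1.748, 2.611, -0.0]
contact_force: [-3.4, -0.5, -11.1]
opening: 0.456
```

>>> drive_tool([
  {"tx": 0.1,"ty": 0,"tz": -0.5,"ax": 0,"ay": 0,"az": 0,"hand": 1},
  {"tx": 0.1,"ty": 0,"tz": -0.5,"ax": 0,"ay": 0,"az": 0,"hand": 1},
])

```text
time_s: 9.5
eef_pos: [645.3, 13.3, 181.9]
orientation: [1.748, 2.611, -0.0]
contact_force: [-2.7, -0.2, -9.3]
opening: 0.454
```

>>> drive_tool([
  {"tx": 0.1,"ty": 0,"tz": -0.6,"ax": 0,"ay": 0,"az": 0,"hand": 1},
  {"tx": 0.1,"ty": 0,"tz": -0.6,"ax": 0,"ay": 0,"az": 0,"hand": 1},
])

```text
time_s: 9.7
eef_pos: [645.3, 13.4, 183.1]
orientation: [1.748, 2.611, -0.0]
contact_force: [-2.5, -0.6, -9.0]
opening: 0.454
```

>>> drive_tool([
  {"tx": 0.1,"ty": 0,"tz": -0.6,"ax": 0,"ay": 0,"az": 0,"hand": 1},
  {"tx": 0.2,"ty": 0,"tz": -0.6,"ax": 0,"ay": 0,"az": 0,"hand": 1},
])

```text
time_s: 9.9
eef_pos: [645.2, 13.6, 184.4]
orientation: [1.748, 2.61, -0.0]
contact_force: [-1.4, -1.3, -9.5]
opening: 0.458
```

```bash
python3 -c "
from h import *
st()
from plant import viewer
a=viewer.camera('top')[:,:,::-1]
b=viewer.camera('side')[:,:,::-1]
cv2.imwrite('pics/c4.png',np.hstack([cv2.resize(a[110:210,280:380],(400,400)),cv2.resize(b[100:200,280:380],(400,400))]))"
```

```text
t 9.9 pos [645.2  13.6 184.4] xang 1.9617 zax [ 0. -0. -1.] open 0.458
F world [-1.41 -1.29 -9.48] F tool [-0.65 -1.8   9.48] T [-0.6   0.14 -0.01]
```

View pics/c4.png

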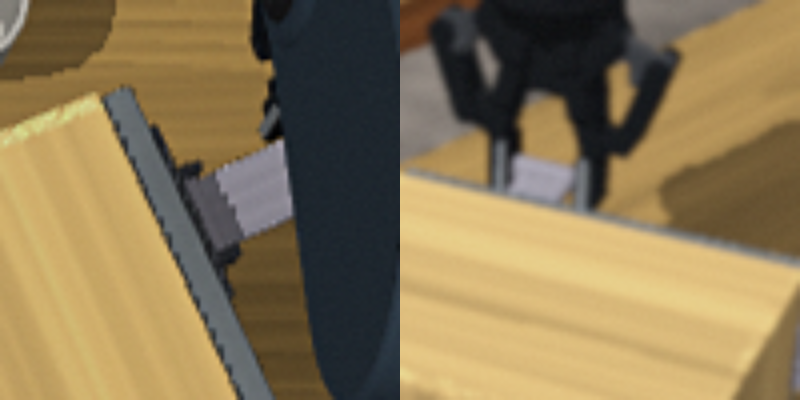

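The side view shows the paddle raised between the two finger pads, around (415,178), so the grasp is holding. I'll keep lifting.

>>> drive_tool([
  {"tx": 0.2,"ty": 0,"tz": -0.6,"ax": 0,"ay": 0,"az": 0,"hand": 1},
  {"tx": 0.1,"ty": 0,"tz": -0.6,"ax": 0,"ay": 0,"az": 0,"hand": 1},
])

```text
time_s: 10.2
eef_pos: [645.1, 13.9, 185.5]
orientation: [1.748, 2.611, -0.0]
contact_force: [-2.6, -1.5, -9.9]
opening: 0.457
```

>>> drive_tool([
  {"tx": 0.2,"ty": 0,"tz": -0.6,"ax": 0,"ay": 0,"az": 0,"hand": 1},
  {"tx": 0.2,"ty": 0,"tz": -0.6,"ax": 0,"ay": 0,"az": 0,"hand": 1},
])

```text
time_s: 10.4
eef_pos: [645.0, 14.2, 186.8]
orientation: [1.747, 2.61, -0.0]
contact_force: [-1.9, -2.4, -10.2]
opening: 0.453
```

>>> drive_tool([
  {"tx": 0.2,"ty": 0,"tz": -0.6,"ax": 0,"ay": 0,"az": 0,"hand": 1},
  {"tx": 0.2,"ty": 0,"tz": -0.6,"ax": 0,"ay": 0,"az": 0,"hand": 1},
])

```text
time_s: 10.6
eef_pos: [644.8, 14.6, 188.0]
orientation: [1.747, 2.61, -0.0]
contact_force: [-1.5, -3.7, -9.2]
opening: 0.458
```

>>> drive_tool([
  {"tx": 0.2,"ty": 0,"tz": -0.6,"ax": 0,"ay": 0,"az": 0,"hand": 1},
  {"tx": 0.2,"ty": 0,"tz": -0.6,"ax": 0,"ay": 0,"az": 0,"hand": 1},
])

```text
time_s: 10.8
eef_pos: [644.7, 15.0, 189.2]
orientation: [1.747, 2.61, -0.0]
contact_force: [-1.4, -3.8, -8.7]
opening: 0.455
```

>>> drive_tool([
  {"tx": 0.2,"ty": 0,"tz": -0.6,"ax": 0,"ay": 0,"az": 0,"hand": 1},
  {"tx": 0.2,"ty": 0,"tz": -0.6,"ax": 0,"ay": 0,"az": 0,"hand": 1},
])

```text
time_s: 11.0
eef_pos: [644.5, 15.4, 190.4]
orientation: [1.747, 2.61, -0.0]
contact_force: [-1.3, -5.6, -8.8]
opening: 0.454
```

>>> drive_tool([
  {"tx": 0.1,"ty": 0,"tz": -0.6,"ax": 0,"ay": 0,"az": 0,"hand": 1},
  {"tx": 0.2,"ty": 0,"tz": -0.6,"ax": 0,"ay": 0,"az": 0,"hand": 1},
])

```text
time_s: 11.2
eef_pos: [644.3, 15.8, 191.5]
orientation: [1.747, 2.611, 0.0]
contact_force: [-2.1, -4.6, -7.6]
opening: 0.456
```

>>> drive_tool([
  {"tx": 0.2,"ty": 0,"tz": -0.6,"ax": 0,"ay": 0,"az": 0,"hand": 1},
  {"tx": 0.2,"ty": 0,"tz": -0.6,"ax": 0,"ay": 0,"az": 0,"hand": 1},
])

```text
time_s: 11.4
eef_pos: [644.1, 16.2, 192.6]
orientation: [-1.748, -2.611, 0.0]
contact_force: [0.2, -4.8, -12.1]
opening: 0.459
```

>>> drive_tool([
  {"tx": 0.1,"ty": 0,"tz": -0.4,"ax": 0,"ay": 0,"az": 0,"hand": 1},
  {"tx": 0,"ty": 0,"tz": 0,"ax": 0,"ay": 0,"az": 0,"hand": 1},
])

```text
time_s: 11.6
eef_pos: [644.1, 16.2, 192.8]
orientation: [-1.747, -2.611, 0.0]
contact_force: [0.1, -5.0, -13.3]
opening: 0.456
```

```bash
python3 -c "
from h import *
st()"
```

```text
t 11.6 pos [644.1  16.2 192.8] xang 1.9619 zax [-0.  0. -1.] open 0.456
F world [  0.14  -5.02 -13.3 ] F tool [-4.7  -1.78 13.3 ] T [-0.88 -0.24  0.02]
```

>>> drive_tool([
  {"tx": 0.1,"ty": 0,"tz": -0.5,"ax": 0,"ay": 0,"az": 0,"hand": 1},
  {"tx": 0,"ty": 0,"tz": 0,"ax": 0,"ay": 0,"az": 0,"hand": 1},
])

```text
time_s: 11.8
eef_pos: [644.0, 16.4, 193.1]
orientation: [-1.747, -2.61, 0.0]
contact_force: [1.8, -3.1, -16.5]
opening: 0.454
```

```bash
python3 -c "
from h import *
st()"
```

```text
t 11.8 pos [644.   16.4 193.1] xang 1.9617 zax [-0.  0. -1.] open 0.454
F world [  1.81  -3.08 -16.54] F tool [-3.54  0.51 16.54] T [-0.97 -0.4  -0.08]
```

The stop is felt: force climbed from about 9 N to 16.5 N while the tool barely moved. I'll back off slightly, keeping the paddle raised, and then start the swing with tiny steps.

>>> drive_tool([
  {"tx": 0,"ty": 0,"tz": 0.5,"ax": 0,"ay": 0,"az": 0,"hand": 1},
  {"tx": 0,"ty": 0,"tz": 0.4,"ax": 0,"ay": 0,"az": 0,"hand": 1},
  {"tx": 0,"ty": 0,"tz": 0,"ax": 0,"ay": 0,"az": 0,"hand": 1},
  {"tx": 0,"ty": 0,"tz": 0,"ax": 0,"ay": 0,"az": 0,"hand": 1},
])

```text
time_s: 12.2
eef_pos: [644.1, 16.3, 192.9]
orientation: [1.747, 2.611, 0.0]
contact_force: [1.2, -4.4, -12.3]
opening: 0.459
```

>>> drive_tool([
  {"tx": -0.8,"ty": -0.4,"tz": 0,"ax": 0,"ay": 0,"az": 0.005,"hand": 1},
  {"tx": -0.8,"ty": -0.4,"tz": 0,"ax": 0,"ay": 0,"az": 0.005,"hand": 1},
  {"tx": 0,"ty": 0,"tz": 0,"ax": 0,"ay": 0,"az": 0,"hand": 1},
])

```text
time_s: 12.5
eef_pos: [644.0, 14.9, 192.8]
orientation: [-1.761, -2.602, -0.001]
contact_force: [1.2, -0.3, -11.9]
opening: 0.454
```

```bash
python3 -c "
from h import *
st()"
```

```text
t 12.5 pos [644.   14.9 192.8] xang 1.9517 zax [ 0.     0.001 -1.   ] open 0.454
F world [  1.2   -0.34 -11.9 ] F tool [-0.76  0.98 11.9 ] T [-0.23 -0.11  0.05]
```

>>> drive_tool([
  {"tx": -0.8,"ty": -0.4,"tz": 0.3,"ax": 0,"ay": 0,"az": 0.005,"hand": 1},
  {"tx": 0,"ty": 0,"tz": 0,"ax": 0,"ay": 0,"az": 0,"hand": 1},
])

```text
time_s: 12.7
eef_pos: [644.0, 13.7, 192.7]
orientation: [1.767, 2.597, 0.001]
contact_force: [0.7, 0.6, -10.3]
opening: 0.45
```

```bash
python3 -c "
from h import *
st()"
```

```text
t 12.7 pos [644.   13.7 192.7] xang 1.9465 zax [ 0.  0. -1.] open 0.45
F world [  0.73   0.62 -10.27] F tool [ 0.31  0.9  10.27] T [-0.16 -0.09  0.04]
```

>>> drive_tool([
  {"tx": -0.8,"ty": -0.4,"tz": 0,"ax": 0,"ay": 0,"az": 0.005,"hand": 1},
  {"tx": -0.8,"ty": -0.4,"tz": 0,"ax": 0,"ay": 0,"az": 0.005,"hand": 1},
  {"tx": 0,"ty": 0,"tz": 0,"ax": 0,"ay": 0,"az": 0,"hand": 1},
])

```text
time_s: 13.0
eef_pos: [643.9, 11.7, 192.6]
orientation: [1.78, 2.588, 0.001]
contact_force: [2.0, 0.3, -10.2]
opening: 0.456
```

```bash
python3 -c "
from h import *
st()"
```

```text
t 13.0 pos [643.9  11.7 192.6] xang 1.9363 zax [ 0.001 -0.    -1.   ] open 0.456
F world [  2.     0.28 -10.18] F tool [-0.46  1.96 10.18] T [-0.27 -0.2  -0.09]
```

The door is free: it moved 4.6 mm out with almost no lateral force. Now I'll swing it.

>>> drive_tool([
  {"tx": -1.65,"ty": -0.73,"tz": 0,"ax": 0,"ay": 0,"az": 0.01,"hand": 1},
  {"tx": -3.29,"ty": -1.47,"tz": 0,"ax": 0,"ay": 0,"az": 0.02,"hand": 1},
  {"tx": -3.29,"ty": -1.47,"tz": 0,"ax": 0,"ay": 0,"az": 0.02,"hand": 1},
  {"tx": -4.92,"ty": -2.23,"tz": 0,"ax": 0,"ay": 0,"az": 0.03,"hand": 1},
  {"tx": -4.92,"ty": -2.23,"tz": 0,"ax": 0,"ay": 0,"az": 0.03,"hand": 1},
  {"tx": -4.92,"ty": -2.23,"tz": 0,"ax": 0,"ay": 0,"az": 0.03,"hand": 1},
  {"tx": -4.92,"ty": -2.23,"tz": 0,"ax": 0,"ay": 0,"az": 0.03,"hand": 1},
  {"tx": -4.92,"ty": -2.23,"tz": 0,"ax": 0,"ay": 0,"az": 0.03,"hand": 1},
])

```text
time_s: 13.8
eef_pos: [638.4, -24.3, 192.5]
orientation: [2.033, 2.395, 0.0]
contact_force: [1.7, 1.5, -8.6]
opening: 0.455
```

```bash
cat >>h.py <<'E'
def rad(h=(464.06,19.46)):
    s,M=st(); r=M.T@(s['eef_pos']-np.r_[h,0]); print("r tool",r[:2].round(1),"open ang",1.9606-np.arctan2(M[1,0],M[0,0]))
E
python3 -c "
from h import *
rad()"
```

```text
t 13.8 pos [638.4 -24.3 192.5] xang 1.7341 zax [ 0.  0. -1.] open 0.455
F world [ 1.71  1.54 -8.63] F tool [1.24 1.93 8.63] T [-0.1  -0.08 -0.12]
r tool [-71.5 164.9] open ang 0.2265011449929588
```

Tracking is good and the forces are small, so I'll continue.

>>> drive_tool([
  {"tx": -4.92,"ty": -2.23,"tz": 0,"ax": 0,"ay": 0,"az": 0.03,"hand": 1},
  {"tx": -4.92,"ty": -2.23,"tz": 0,"ax": 0,"ay": 0,"az": 0.03,"hand": 1},
  {"tx": -4.92,"ty": -2.23,"tz": 0,"ax": 0,"ay": 0,"az": 0.03,"hand": 1},
  {"tx": -4.92,"ty": -2.23,"tz": 0,"ax": 0,"ay": 0,"az": 0.03,"hand": 1},
  {"tx": -4.92,"ty": -2.23,"tz": 0,"ax": 0,"ay": 0,"az": 0.03,"hand": 1},
  {"tx": -4.92,"ty": -2.23,"tz": 0,"ax": 0,"ay": 0,"az": 0.03,"hand": 1},
  {"tx": -4.92,"ty": -2.23,"tz": 0,"ax": 0,"ay": 0,"az": 0.03,"hand": 1},
  {"tx": -4.92,"ty": -2.23,"tz": 0,"ax": 0,"ay": 0,"az": 0.03,"hand": 1},
  {"tx": -4.92,"ty": -2.23,"tz": 0,"ax": 0,"ay": 0,"az": 0.03,"hand": 1},
  {"tx": -4.92,"ty": -2.23,"tz": 0,"ax": 0,"ay": 0,"az": 0.03,"hand": 1},
])

```text
time_s: 14.8
eef_pos: [617.4, -73.7, 192.3]
orientation: [-2.367, -2.064, 0.001]
contact_force: [-0.2, 1.9, -8.4]
opening: 0.457
```

```bash
python3 -c "
from h import *
rad()"
```

```text
t 14.8 pos [617.4 -73.7 192.3] xang 1.4343 zax [-0.001  0.    -1.   ] open 0.457
F world [-0.19  1.88 -8.42] F tool [ 1.84 -0.44  8.42] T [ 0.11  0.34 -0.02]
r tool [-71.4 164.5] open ang 0.5262723357079435
```

>>> drive_tool([
  {"tx": -4.92,"ty": -2.23,"tz": 0,"ax": 0,"ay": 0,"az": 0.03,"hand": 1},
  {"tx": -4.92,"ty": -2.23,"tz": 0,"ax": 0,"ay": 0,"az": 0.03,"hand": 1},
  {"tx": -4.92,"ty": -2.23,"tz": 0,"ax": 0,"ay": 0,"az": 0.03,"hand": 1},
  {"tx": -4.92,"ty": -2.23,"tz": 0,"ax": 0,"ay": 0,"az": 0.03,"hand": 1},
  {"tx": -4.92,"ty": -2.23,"tz": 0,"ax": 0,"ay": 0,"az": 0.03,"hand": 1},
  {"tx": -4.92,"ty": -2.23,"tz": 0,"ax": 0,"ay": 0,"az": 0.03,"hand": 1},
  {"tx": -4.92,"ty": -2.23,"tz": 0,"ax": 0,"ay": 0,"az": 0.03,"hand": 1},
  {"tx": -4.92,"ty": -2.23,"tz": 0,"ax": 0,"ay": 0,"az": 0.03,"hand": 1},
  {"tx": -4.92,"ty": -2.23,"tz": 0,"ax": 0,"ay": 0,"az": 0.03,"hand": 1},
  {"tx": -4.92,"ty": -2.23,"tz": 0,"ax": 0,"ay": 0,"az": 0.03,"hand": 1},
])

```text
time_s: 15.8
eef_pos: [582.8, -114.8, 192.2]
orientation: [-2.649, -1.687, 0.001]
contact_force: [-3.0, 4.6, -8.0]
opening: 0.451
```

```bash
python3 -c "
from h import *
rad()"
```

```text
t 15.8 pos [ 582.8 -114.8  192.2] xang 1.1344 zax [-0.001  0.001 -1.   ] open 0.451
F world [-2.96  4.55 -8.01] F tool [ 2.88 -4.6   8.02] T [0.58 0.74 0.05]
r tool [-71.4 164.1] open ang 0.8261775346643452
```

>>> drive_tool([
  {"tx": -4.92,"ty": -2.4,"tz": 0,"ax": 0,"ay": 0,"az": 0.03,"hand": 1},
  {"tx": -4.92,"ty": -2.4,"tz": 0,"ax": 0,"ay": 0,"az": 0.03,"hand": 1},
  {"tx": -4.92,"ty": -2.4,"tz": 0,"ax": 0,"ay": 0,"az": 0.03,"hand": 1},
  {"tx": -4.92,"ty": -2.3,"tz": 0,"ax": 0,"ay": 0,"az": 0.03,"hand": 1},
  {"tx": -4.92,"ty": -2.3,"tz": 0,"ax": 0,"ay": 0,"az": 0.03,"hand": 1},
  {"tx": -4.92,"ty": -2.3,"tz": 0,"ax": 0,"ay": 0,"az": 0.03,"hand": 1},
  {"tx": -4.92,"ty": -2.3,"tz": 0,"ax": 0,"ay": 0,"az": 0.03,"hand": 1},
  {"tx": -4.92,"ty": -2.3,"tz": 0,"ax": 0,"ay": 0,"az": 0.03,"hand": 1},
])

```text
time_s: 16.6
eef_pos: [546.9, -139.2, 192.4]
orientation: [2.833, 1.358, 0.0]
contact_force: [-1.3, 4.3, -8.6]
opening: 0.452
```

```bash
python3 -c "
from h import *
rad()"
```

```text
t 16.6 pos [ 546.9 -139.2  192.4] xang 0.8942 zax [ 0. -0. -1.] open 0.452
F world [-1.28  4.33 -8.57] F tool [ 2.58 -3.71  8.57] T [ 0.59  0.41 -0.04]
r tool [-71.8 164. ] open ang 1.0663536961155273
```

>>> drive_tool([
  {"tx": -4.92,"ty": -2.4,"tz": 0,"ax": 0,"ay": 0,"az": 0.03,"hand": 1},
  {"tx": -4.92,"ty": -2.4,"tz": 0,"ax": 0,"ay": 0,"az": 0.03,"hand": 1},
  {"tx": -4.92,"ty": -2.4,"tz": 0,"ax": 0,"ay": 0,"az": 0.03,"hand": 1},
  {"tx": -4.92,"ty": -2.4,"tz": 0,"ax": 0,"ay": 0,"az": 0.03,"hand": 1},
  {"tx": -4.92,"ty": -2.35,"tz": 0,"ax": 0,"ay": 0,"az": 0.03,"hand": 1},
  {"tx": -4.92,"ty": -2.35,"tz": 0,"ax": 0,"ay": 0,"az": 0.03,"hand": 1},
  {"tx": -4.92,"ty": -2.35,"tz": 0,"ax": 0,"ay": 0,"az": 0.03,"hand": 1},
  {"tx": -4.92,"ty": -2.35,"tz": 0,"ax": 0,"ay": 0,"az": 0.03,"hand": 1},
])

```text
time_s: 17.4
eef_pos: [506.0, -154.2, 192.6]
orientation: [2.974, 1.009, 0.001]
contact_force: [2.6, -4.1, -9.5]
opening: 0.456
```

```bash
python3 -c "
from h import *
rad()"
```

```text
t 17.4 pos [ 506.  -154.2  192.6] xang 0.6541 zax [ 0.001 -0.001 -1.   ] open 0.456
F world [ 2.62 -4.15 -9.54] F tool [-0.44  4.87  9.55] T [-0.68 -0.24 -0.36]
r tool [-72.3 163.6] open ang 1.3064781655172877
```

>>> drive_tool([
  {"tx": -4.92,"ty": -2.1,"tz": 0,"ax": 0,"ay": 0,"az": 0.03,"hand": 1},
  {"tx": -4.92,"ty": -2.1,"tz": 0,"ax": 0,"ay": 0,"az": 0.03,"hand": 1},
  {"tx": -4.92,"ty": -2.15,"tz": 0,"ax": 0,"ay": 0,"az": 0.03,"hand": 1},
  {"tx": -4.92,"ty": -2.2,"tz": 0,"ax": 0,"ay": 0,"az": 0.03,"hand": 1},
  {"tx": -4.92,"ty": -2.23,"tz": 0,"ax": 0,"ay": 0,"az": 0.03,"hand": 1},
  {"tx": -4.92,"ty": -2.23,"tz": 0,"ax": 0,"ay": 0,"az": 0.03,"hand": 1},
])

```text
time_s: 18.0
eef_pos: [474.0, -158.9, 192.5]
orientation: [3.054, 0.738, 0.0]
contact_force: [2.8, -2.7, -9.1]
opening: 0.455
```

```bash
python3 -c "
from h import *
rad()
from plant import viewer
a=viewer.camera('top')[:,:,::-1]
cv2.imwrite('pics/top5.png',a)
"
```

```text
t 18.0 pos [ 474.  -158.9  192.5] xang 0.4743 zax [ 0.  0. -1.] open 0.455
F world [ 2.85 -2.67 -9.14] F tool [1.31 3.68 9.14] T [-0.37 -0.13 -0.27]
r tool [-72.6 163.2] open ang 1.486292508199571
```

View pics/top5.png

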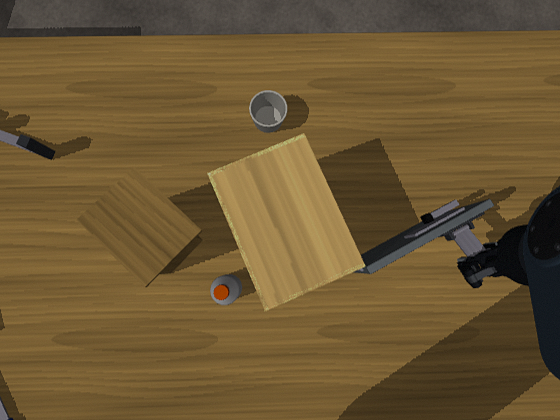

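>>> drive_tool([
  {"tx": -4.92,"ty": -2.15,"tz": 0,"ax": 0,"ay": 0,"az": 0.03,"hand": 1},
  {"tx": -4.92,"ty": -2.15,"tz": 0,"ax": 0,"ay": 0,"az": 0.03,"hand": 1},
  {"tx": -3.29,"ty": -1.4,"tz": 0,"ax": 0,"ay": 0,"az": 0.02,"hand": 1},
  {"tx": -1.0,"ty": -0.4,"tz": 0,"ax": 0,"ay": 0,"az": 0.006,"hand": 1},
  {"tx": 0,"ty": 0.2,"tz": 0,"ax": 0,"ay": 0,"az": 0,"hand": 1},
  {"tx": 0,"ty": 0,"tz": 0,"ax": 0,"ay": 0,"az": 0,"hand": 1},
])

```text
time_s: 18.65
eef_pos: [458.9, -159.3, 192.2]
orientation: [-3.081, -0.61, 0.001]
contact_force: [0.2, 4.4, -7.5]
opening: 0.454
```

```bash
python3 -c "
from h import *
rad()
from plant import viewer
a=viewer.camera('top')[:,:,::-1]
cv2.imwrite('pics/top6.png',a)
cv2.imwrite('pics/top6c.png',cv2.resize(a[150:320,320:550],None,fx=3,fy=3,interpolation=cv2.INTER_CUBIC))
"
```

```text
t 18.65 pos [ 458.9 -159.3  192.2] xang 0.3911 zax [-0.001  0.001 -1.   ] open 0.454
F world [ 0.2   4.44 -7.5 ] F tool [ 1.88 -4.02  7.5 ] T [ 0.6   0.11 -0.25]
r tool [-73. 163.] open ang 1.5695487031741322
```

View pics/top6c.png

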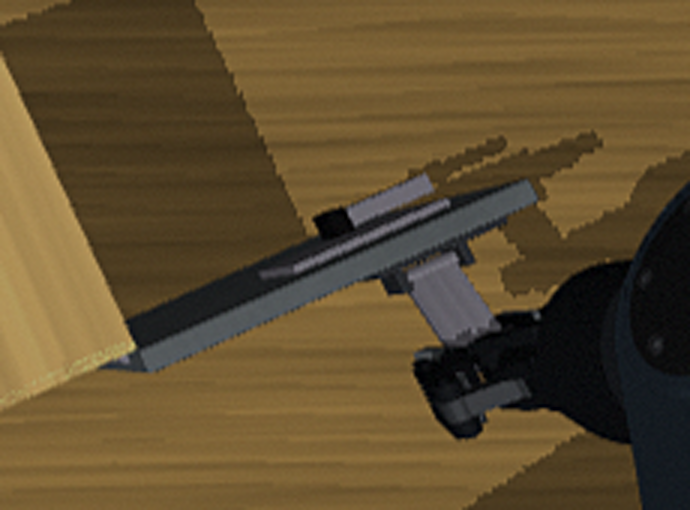

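```bash
python3 -c "
from h import *
from plant import viewer
T=viewer.camera_params('top')
f=lambda a,b:(lambda d:np.arctan2(d[1],d[0]))(unproj(T,b,217)-unproj(T,a,217))
u=lambda x,y:(x/3+320,y/3+150)
o=f(u(148,371),u(541,200)); i=f(u(135,345),u(532,180))
v=lambda x,y:(x/3+200,y/3+115)
c=f(v(516,440),v(337,52))
print(o,i,c,c-o,c-i)"
```

```text
-1.1963999306263104 -1.210600378031428 0.3831926788353573 1.5795926094616677 1.5937930568667853
```

The door is measured at about 1.57–1.59 rad, which is square. I'll lower the paddle gently along its arc.

>>> drive_tool([
  {"tx": -0.8,"ty": -0.2,"tz": 2,"ax": 0,"ay": 0,"az": 0,"hand": 1},
  {"tx": -0.8,"ty": 0,"tz": 2,"ax": 0,"ay": 0,"az": 0,"hand": 1},
  {"tx": -0.5,"ty": 0,"tz": 2,"ax": 0,"ay": 0,"az": 0,"hand": 1},
  {"tx": -0.5,"ty": 0,"tz": 2,"ax": 0,"ay": 0,"az": 0,"hand": 1},
  {"tx": -0.4,"ty": 0,"tz": 2,"ax": 0,"ay": 0,"az": 0,"hand": 1},
  {"tx": -0.3,"ty": 0,"tz": 2,"ax": 0,"ay": 0,"az": 0,"hand": 1},
  {"tx": -0.2,"ty": 0,"tz": 2,"ax": 0,"ay": 0,"az": 0,"hand": 1},
  {"tx": -0.2,"ty": 0,"tz": 2,"ax": 0,"ay": 0,"az": 0,"hand": 1},
  {"tx": -0.1,"ty": 0,"tz": 2,"ax": 0,"ay": 0,"az": 0,"hand": 1},
  {"tx": 0,"ty": 0,"tz": 2,"ax": 0,"ay": 0,"az": 0,"hand": 1},
  {"tx": 0,"ty": 0,"tz": 2,"ax": 0,"ay": 0,"az": 0,"hand": 1},
  {"tx": 0.2,"ty": 0,"tz": 2,"ax": 0,"ay": 0,"az": 0,"hand": 1},
])

```text
time_s: 19.9
eef_pos: [456.8, -160.8, 169.6]
orientation: [3.081, 0.611, 0.005]
contact_force: [-0.9, 7.2, 5.3]
opening: 0.458
```

>>> drive_tool([
  {"tx": 0.3,"ty": 0,"tz": 2,"ax": 0,"ay": 0,"az": 0,"hand": 1},
  {"tx": 0.3,"ty": 0,"tz": 2,"ax": 0,"ay": 0,"az": 0,"hand": 1},
  {"tx": 0.4,"ty": 0,"tz": 2,"ax": 0,"ay": 0,"az": 0,"hand": 1},
])

```text
time_s: 20.2
eef_pos: [457.8, -160.6, 163.6]
orientation: [3.08, 0.611, 0.005]
contact_force: [0.1, 6.0, 7.6]
opening: 0.46
```

```bash
python3 -c "
from h import *
rad()"
```

```text
t 20.2 pos [ 457.8 -160.6  163.6] xang 0.3913 zax [ 0.003 -0.001 -1.   ] open 0.46
F world [0.07 6.01 7.56] F tool [ 2.38 -5.52 -7.57] T [ 1.11 -0.29 -0.  ]
r tool [-74.  164.3] open ang 1.569258733300083
```

>>> drive_tool([
  {"tx": 0.5,"ty": -0.2,"tz": 2,"ax": 0,"ay": 0,"az": 0,"hand": 1},
  {"tx": 0.3,"ty": -0.2,"tz": 1.5,"ax": 0,"ay": 0,"az": 0,"hand": 1},
  {"tx": 0.2,"ty": 0,"tz": 0.7,"ax": 0,"ay": 0,"az": 0,"hand": 1},
  {"tx": 0,"ty": 0,"tz": 0,"ax": 0,"ay": 0,"az": 0,"hand": 1},
])

```text
time_s: 20.6
eef_pos: [459.4, -160.3, 160.6]
orientation: [3.078, 0.611, 0.008]
contact_force: [-0.3, 5.6, 15.7]
opening: 0.454
```

```bash
python3 -c "
from h import *
rad()"
```

```text
t 20.6 pos [ 459.4 -160.3  160.6] xang 0.3917 zax [ 0.005 -0.002 -1.   ] open 0.454
F world [-0.33  5.61 15.66] F tool [  1.9   -5.25 -15.67] T [ 1.13 -0.18  0.25]
r tool [-72.3 165. ] open ang 1.5688603856572207
```

>>> drive_tool([
  {"tx": 0,"ty": -0.4,"tz": -0.6,"ax": 0,"ay": 0,"az": 0,"hand": 1},
  {"tx": 0,"ty": 0,"tz": 0,"ax": 0,"ay": 0,"az": 0,"hand": 1},
], newtons=20)

```text
time_s: 20.8
eef_pos: [459.0, -160.3, 160.8]
orientation: [3.078, 0.61, 0.007]
contact_force: [-0.1, 2.4, 9.8]
opening: 0.455
```

```bash
python3 -c "
from h import *
rad()"
```

```text
t 20.8 pos [ 459.  -160.3  160.8] xang 0.3915 zax [ 0.005 -0.003 -1.   ] open 0.455
F world [-0.13  2.43  9.8 ] F tool [ 0.84 -2.25 -9.81] T [ 0.55 -0.31  0.13]
r tool [-72.6 164.9] open ang 1.5690679823654463
```

>>> drive_tool([
  {"tx": 0,"ty": -0.2,"tz": -0.6,"ax": 0,"ay": 0,"az": 0,"hand": 0.54},
  {"tx": 0,"ty": 0,"tz": 0,"ax": 0,"ay": 0,"az": 0,"hand": 0.5},
  {"tx": 0,"ty": 0,"tz": 0,"ax": 0,"ay": 0,"az": 0,"hand": 0.4},
  {"tx": 0,"ty": 0,"tz": 0,"ax": 0,"ay": 0,"az": 0,"hand": 0.3},
  {"tx": 0,"ty": 0,"tz": 0,"ax": 0,"ay": 0,"az": 0,"hand": 0.2},
  {"tx": 0,"ty": 0,"tz": 0,"ax": 0,"ay": 0,"az": 0,"hand": 0.2},
])

```text
time_s: 21.4
eef_pos: [457.1, -159.2, 159.3]
orientation: [3.082, 0.61, -0.0]
contact_force: [0.6, -0.2, -0.7]
opening: 0.797
```

```bash
python3 -c "
from h import *
rad()
from plant import viewer
a=viewer.camera('top')[:,:,::-1]
b=viewer.camera('side')[:,:,::-1]
cv2.imwrite('pics/c7.png',np.hstack([cv2.resize(a[150:320,360:560],(400,340)),cv2.resize(b[80:250,330:530],(400,340))]))
"
```

```text
t 21.4 pos [ 457.1 -159.2  159.3] xang 0.3908 zax [-0. -0. -1.] open 0.797
F world [ 0.61 -0.2  -0.75] F tool [0.49 0.41 0.75] T [-0.06  0.   -0.01]
r tool [-74.5 162.5] open ang 1.5697631641489849
```

View pics/c7.png

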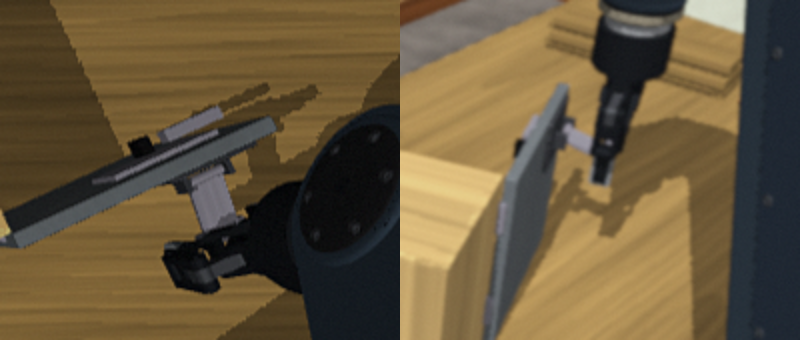

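Released, with forces near zero. I'll raise straight up and then back away.

>>> drive_tool([
  {"tx": 0,"ty": 0,"tz": -5,"ax": 0,"ay": 0,"az": 0,"hand": 0.2},
  {"tx": 0,"ty": 0,"tz": -10,"ax": 0,"ay": 0,"az": 0,"hand": 0.2},
  {"tx": 0,"ty": 0,"tz": -12,"ax": 0,"ay": 0,"az": 0,"hand": 0.2},
  {"tx": 0,"ty": 0,"tz": -15,"ax": 0,"ay": 0,"az": 0,"hand": 0.2},
  {"tx": 0,"ty": 0,"tz": -20,"ax": 0,"ay": 0,"az": 0,"hand": 0.2},
  {"tx": 0,"ty": 0,"tz": -20,"ax": 0,"ay": 0,"az": 0,"hand": 0.2},
  {"tx": 0,"ty": 0,"tz": -20,"ax": 0,"ay": 0,"az": 0,"hand": 0.2},
])

```text
time_s: 22.2
eef_pos: [457.1, -159.1, 263.4]
orientation: [3.081, 0.61, 0.001]
contact_force: [0.4, -0.3, -0.7]
opening: 0.802
```

>>> drive_tool([
  {"tx": -10,"ty": 20,"tz": 0,"ax": 0,"ay": 0,"az": 0,"hand": 0.2},
  {"tx": -10,"ty": 30,"tz": 0,"ax": 0,"ay": 0,"az": 0,"hand": 0.2},
  {"tx": -10,"ty": 35,"tz": 0,"ax": 0,"ay": 0,"az": 0,"hand": 0.2},
  {"tx": -10,"ty": 35,"tz": 0,"ax": 0,"ay": 0,"az": 0,"hand": 0.2},
  {"tx": 0,"ty": 35,"tz": 0,"ax": 0,"ay": 0,"az": 0,"hand": 0.2},
  {"tx": 0,"ty": 35,"tz": 0,"ax": 0,"ay": 0,"az": 0,"hand": 0.2},
  {"tx": 0,"ty": 20,"tz": 0,"ax": 0,"ay": 0,"az": 0,"hand": 0.2},
  {"tx": 0,"ty": 0,"tz": 0,"ax": 0,"ay": 0,"az": 0,"hand": 0.2},
  {"tx": 0,"ty": 0,"tz": 0,"ax": 0,"ay": 0,"az": 0,"hand": 0.2},
])

```text
time_s: 23.1
eef_pos: [500.0, -368.3, 261.9]
orientation: [-3.082, -0.609, -0.0]
contact_force: [-0.1, 0.9, 0.3]
opening: 0.803
```

```bash
python3 -c "
from h import *
rad()
from plant import viewer
a=viewer.camera('top')[:,:,::-1]
b=viewer.camera('side')[:,:,::-1]
cv2.imwrite('pics/top8.png',a);cv2.imwrite('pics/side8.png',b)
cv2.imwrite('pics/top8c.png',cv2.resize(a[150:320,320:550],None,fx=3,fy=3,interpolation=cv2.INTER_CUBIC))
"
```

```text
t 23.1 pos [ 500.  -368.3  261.9] xang 0.3905 zax [ 0.  0. -1.] open 0.803
F world [-0.15  0.88  0.31] F tool [ 0.2  -0.87 -0.31] T [ 0.06  0.03 -0.03]
r tool [-114.4  372.2] open ang 1.5701106588580576
```

View pics/top8c.png

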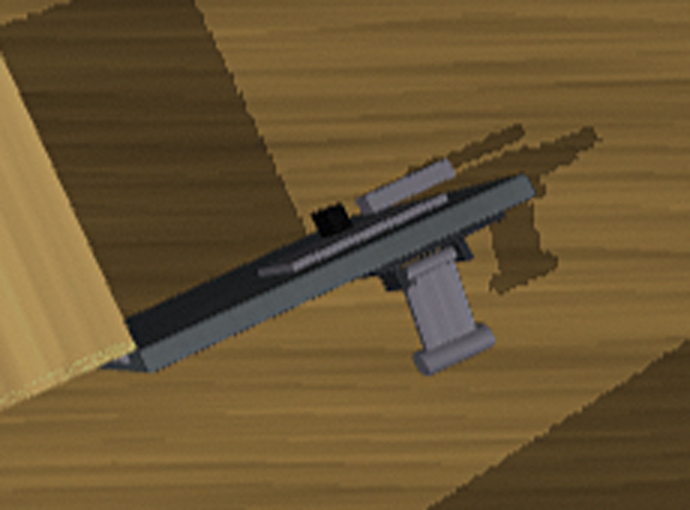

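View pics/side8.png

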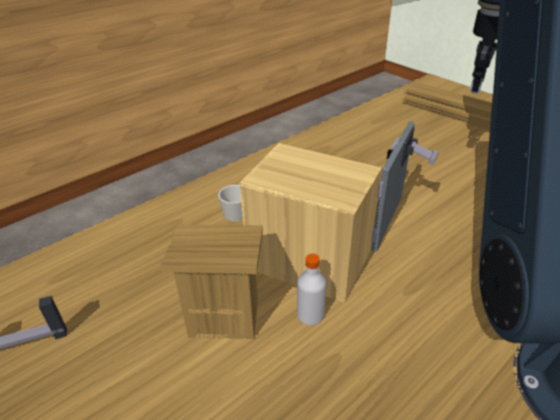

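View pics/top8.png

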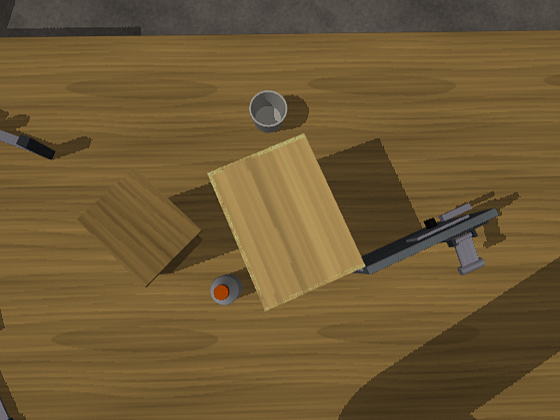

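The door stands square, with its edge running from (369,273) to (499,211). The paddle has dropped, with its roll at (470,267), and the pawl is out again. The pot, bee house and bottle are where they started and the arm is clear.

```bash
python3 -c "
from plant import job
print(job.close_job())"
```

```text
the job is handed in; nothing more can be done
None
```

The cabinet door is open and square to the cabinet, the paddle has dropped back to rest, and the job was handed in about 23 s into the 67 s allowed.

- **Paddle:** I pinched the roll over its ends and lifted it along its arc. The stop came up at about 0.7 rad, where the force at the wrist rose from about 9 N to 16.5 N. I then backed off slightly, keeping the paddle raised.
- **Door:** It came free with lateral force of about 2 N. I swung it at about 0.3 rad/s, with side forces of about 5 N at most.
- **Letting go:** I lowered the paddle in the grip and met its rest stop with about 16 N downward, more than I intended. I eased off, released it, and moved the arm clear.

**Last checks:**
- The door angle was 1.57 rad from the tool's turn, and 1.58 to 1.59 rad from the overhead picture taken just before release. The final picture shows the door much the same, but I did not measure it again.
- The paddle is down and the pawl is out again.
- By eye, the pot, bee house and bottle are where they started.
- The force on the tool was about zero. No check failed.

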